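# Fetch a sample bottle from the tilt-out bin

### The job

On the lab bench stands a rack of three tilt-out bins. Swing the blue-fronted bin forward until it is fully open, scoop the blue-capped sample bottle out of its mouth and put it down in the white tray. Leave the bin open.

Things in the scene. Friction and masses are not known exactly. Their poses are not given: they have to be found in the camera images.
- blue_bin (a joint): Tilt of the blue-fronted bin, rad: 0 shut (front upright), 1.15 fully open at its stop (front leaning to the robot, 24 degrees short of level). Hinge: level pin along the front's foot, 206 mm below the lip's top; the top swings towards the robot and down. Its weight keeps it shut; 1 to 4 N at the lip pulls it. Past about 0.6 rad it sinks by itself to the stop (1 to 3 s) and stays.
- blue_lip (a point): Middle of the blue front's top edge, moves with the bin. Shut: z up, -x out of the rack (the way it swings), y along the edge, 224 mm above the bench. The edge is a lip 134 mm long, 12 thick (6 each side of this point), 12 high, on a 5 mm panel. Top 51 mm above the white roof behind it (85 mm deep): fingers hook behind it from above, 20 to 40 mm down. Green and orange bins beside it are alike.
- blue_bottle_mid (a point): Body centre of the white square bottle in the blue bin: body 38 x 38 x 56 mm, blue round cap, 75 tall, 50 to 100 g; z to the cap (bottom 28 mm, cap top 47 mm off). Shut: upright under the roof, out of reach. Open: lies on the front panel, 60 to 80 mm out of the rack, about 75 mm up, cap to the robot and 24 degrees up; from above, pinch its two upright sides (38 mm wide, 30 mm free beside each).
- tray_in (a point): Centre of the inner floor of the white open tray, fixed on the bench to the robot's right: outside 190 mm (its x) by 140 mm (its y), 24 mm high, walls 4 mm, floor about 4 mm above the bench.
There are look-alikes about, which are no part of the job. Of the things shaped like the part that bears tray_in, the white one is meant.

How it is judged (in metres and radians):
On the way:
1. the blue bin is swung fully open (value of joint blue_bin above 1 rad), for 0.2 s.
At the end, for the whole second after the job is handed in: The blue bin is open (beyond 1.0 rad) and the blue-capped bottle rests in the white tray: the centre of its body within 85 mm along the tray and 60 mm across it of the tray's centre and less than 45 mm above its floor (value of joint blue_bin above 1 rad and x of blue_bottle_mid in the frame of tray_in between -0.085 and 0.085 m and y of blue_bottle_mid in the frame of tray_in between -0.06 and 0.06 m and z of blue_bottle_mid in the frame of tray_in between 0 and 0.045 m); the robot touches nothing.
It also fails if it takes over 59 s, if anything falls off the work surface, if the arm or the gripper's body presses on something with over 40 N, if the wrist force passes 120 N, or if a joint passes its speed limit or range.

### The arm

A 7-joint arm with a two-finger parallel gripper is mounted at the origin on the work surface. World frame = base frame: x ahead of the robot, y to its left, z up, the work surface at z = 0. Lengths are in m, angles in degrees, forces in N, time in s.
With the tool pointing down it reaches from about 0.425 to 1.025 m from the base axis. Payload 3.6 kg.
Tool frame: the origin (TCP) lies at the very end of the fingers, on their centre line; the grasp point (between the pads) lies 19 mm behind it; z points along the fingers, y is the line along which they close (so a half turn about z gives the same grasp; the last joint's range is limited). The gripper opens to 85 mm and grips with 20 to 120 N. Pads are 22 mm wide; open, the fingers measure 114 mm over their backs; the gripper's body (76 mm by 85 mm) begins 54 mm behind the grasp point. The pads swing forward as they close: fully open they stand 13 mm farther back than shut.
Start: joints at [61.622, 33.873, 2.773, 92.16, -1.908, 54.013, -1.931], TCP at [0.284, -0.667, 0.231] pointing down, gripper open.
Joint ranges: [-153.93, 153.93], [-27.13, 128.08], [-72.61, 78.16], [10.71, 143.7], [-87.88, 267.88], [4.46, 118.87], [-176.78, 176.78]. Speed limits (degrees/s): [147.25, 147.25, 180, 180, 180, 180, 180].

### API

Orientations are given as [roll, pitch, yaw] about the fixed x, y, z axes, in that order (R = Rz(yaw) Ry(pitch) Rx(roll)).
In Python, from station import ctrl gives the robot as it stands.
- The arm moves only by the tool carry_out, never from a script. Its argument "commands" is a list that holds one entry, the list of rows, each a list of 4 numbers: the shift along the tool's x, y, z in cm, then the turn about the tool's z in degrees. In form: [[[dx, dy, dz, spin], ...]]. A call has exactly 10 rows; each row shifts and turns the commanded pose from where the row before left it, along the tool's axes as they then stand; what a row does not reach is not made up. A row lasts 1/12 s, in which the tool goes at most 41.7 mm and 7.16 degrees, less where a joint would pass 70% of its speed; a pose out of reach is approached as far as the arm can. A call with a gripper value outside its range is refused whole. "claw" is the closure, from -1 (fully open) to 1 (shut), set as the call begins (left out, the last holds). The fingers move at their own pace and stop on an object; "force" is the grip in N (left out, the last holds). Time passes only in rows, so rows that do not move let the fingers close, or fill a call up. It gives the time, the measured TCP pose, the force, the opening and the grip force at its end, in the units of the state.
- ctrl.get_obs(): the state, without advancing time (a new reading comes with each control period).
- ctrl.capture(name): name is "side" or "top"; returns (picture, depth): 420x560x3 uint8, blue, green, red; 420x560 float32, m along the optical axis (not along the pixel's ray), 0 where there is no reading.
- ctrl.camera_model(name): a dict with "fx", "fy", "cx", "cy" (pixels), "rvec" (rotation vector, rad) and "tvec" (3), from world to camera coordinates, as OpenCV has them. Camera axes: x right, y down, z forward; pixel columns grow to the right and rows downward; lengths in m; the calibration is good to about 2 mm. A picture is of the moment at which its call begins. camera_model takes no time and is no camera call.
- ctrl.sign_off(): hands the job in; it is judged then, once.
The state is a dict: "time_s": time; "joint_pos": joint angles; "joint_vel": joint speeds; "tau": joint torques, N m; "position": TCP position; "eef_rot": TCP orientation; "contact_force": force on the tool from outside, world axes, zero at the start; "torque": the same for the moment, N m; "grip_width": finger opening in m; "gripper_force": force on a finger pad.
Only numpy, scipy, OpenCV 4.12 (cv2) and the standard library are available. Lean on these libraries where they do the work, as an engineer would, in place of code of your own. Each camera call takes 0.05 s, during which the arm holds its last target. There are 200 camera calls.

## Working session

There is one attempt and no reset: what is moved stays moved. The work goes in short steps, Python scripts to look and compute and a tool call to move; the robot and the scene stay as the last step left them, time stands still between calls to the robot, and variables do not carry over. Pictures are saved under pics/ and viewed, at most 10 in all, crops included, and the job is handed in when it is done.

Besides the shell and the picture viewer there is one more tool, called after ">>>" as name(argument=value, ...), one argument or row to a line, values as JSON. carry_out: Moves the arm, as the interface text tells. Its arguments: {"type":"object","properties":{"commands":{"type":"array"},"claw":{"type":"number"},"force":{"type":"number"}},"required":["commands"]}

```bash
mkdir -p pics
cat > h.py <<'E'
import numpy as np, cv2
from station import ctrl
def cap(n,f=None):
    p,d=ctrl.capture(n); np.save(f'pics/{n}_d.npy',d); cv2.imwrite(f'pics/{f or n}.png',p); return p,d
def world(n,pts,d=None):
    if d is None: d=np.load(f'pics/{n}_d.npy')
    m=ctrl.camera_model(n); R=cv2.Rodrigues(np.array(m['rvec'],float))[0]; t=np.array(m['tvec'],float).ravel()
    out=[]
    for u,v in pts:
        w=d[v-1:v+2,u-1:u+2]; w=w[w>0]; z=np.median(w) if len(w) else np.nan
        c=np.array([(u-m['cx'])/m['fx']*z,(v-m['cy'])/m['fy']*z,z]); out.append(R.T@(c-t))
    return np.round(np.array(out),4)
E
python3 - <<'E'
from h import *
a,_=cap('side','s0'); b,_=cap('top','t0')
print(ctrl.get_obs())
for n in('side','top'):
    m=ctrl.camera_model(n);R=cv2.Rodrigues(np.array(m['rvec'],float))[0];print(n,m['fx'],-R.T@np.array(m['tvec']).ravel(),R[2])
E
```

```text
{'time_s': 0.1, 'joint_pos': array([61.62126721, 33.9215269 ,  2.76756925, 92.22961737, -1.907084  ,
       54.01147707, -1.93171112]), 'joint_vel': array([ 0.02270072,  0.0423231 , -0.0659002 , -0.15493361,  0.11776804,
        0.06054383, -0.06770442]), 'tau': array([ 4.36524278e-03, -5.49994791e+01,  1.55348875e+00, -1.98824573e+01,
        9.72288544e-03,  3.82661427e-03, -2.76227627e-07]), 'position': array([ 0.28324448, -0.66656787,  0.23023826]), 'eef_rot': array([-1.79883695e+02,  7.26515363e-03,  2.30258788e+01]), 'contact_force': array([ 0.54240242, -0.11697101, -0.07280754]), 'torque': array([ 0.07500872, -0.09746012, -0.04862126]), 'gripper_force': 0.0, 'grip_width': 0.08567243164071334}
side 382.4031382307673 [0.07864554 0.5475223  0.85562864] [ 0.36583827 -0.58252043 -0.72583215]
top 439.35491277773195 [ 0.31492172 -0.03532129  1.29092765] [ 0.11796745 -0.02025669 -0.99281083]
```

View pics/s0.png

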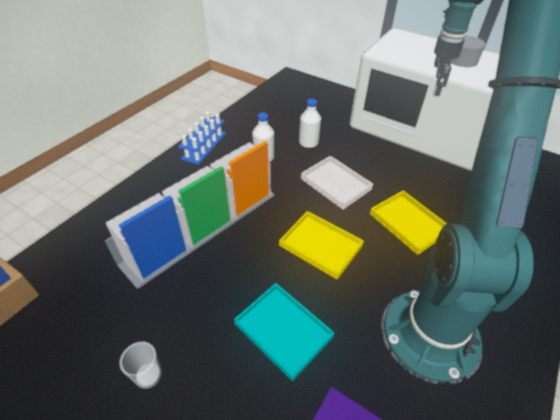

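View pics/t0.png

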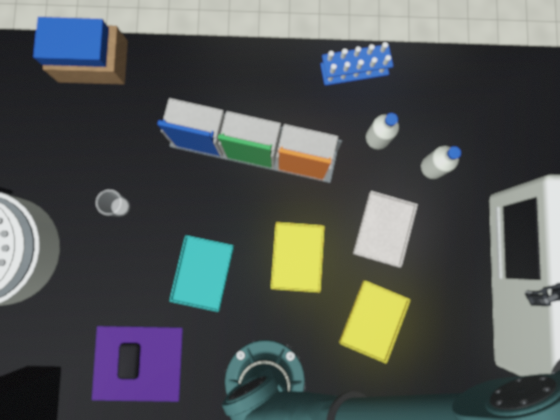

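The side view shows blue (150,235), green (205,205) and orange (250,178) bins. The white tray is at (337,181) in the side view and (386,229) in the top view. Look-alikes are the yellow trays at (298,257) and (375,321) and the cyan one at (202,273). In the top view the blue-capped bottles standing outside at (382,131) and (440,162), the blue box at (70,40) and the blue rack at (357,63) are not part of the job. I choose the blue bin at top (190,135).

Run:
```python
from h import *
t=cv2.imread('pics/t0.png'); cv2.imwrite('pics/c0.png',cv2.resize(t[85:195,145:355],None,fx=3.8,fy=3.8,interpolation=cv2.INTER_CUBIC))
d=np.load('pics/top_d.npy')
# blue lip: high points z>0.2 in rack region, connected by colour
hsv=cv2.cvtColor(t,cv2.COLOR_BGR2HSV)
P=[];C=[]
for v in range(90,190):
    for u in range(150,350):
        if d[v,u]>0: P.append((u,v))
m=ctrl.camera_model('top');R=cv2.Rodrigues(np.array(m['rvec'],float))[0];tt=np.array(m['tvec']).ravel()
P=np.array(P);z=d[P[:,1],P[:,0]]
W=(np.c_[(P[:,0]-m['cx'])/m['fx']*z,(P[:,1]-m['cy'])/m['fy']*z,z]-tt)@R
H=hsv[P[:,1],P[:,0]]
for nm,lo,hi in(('blue',100,130),('green',45,80),('orange',5,20)):
    k=(W[:,2]>.208)&(W[:,2]<.24)&(H[:,0]>=lo)&(H[:,0]<=hi)&(H[:,1]>100)
    q=W[k]; c,s,a=cv2.minAreaRect((q[:,:2]*1000).astype(np.float32)); print(nm,k.sum(),c,s,a,q[:,2].max(),q[:,:2].mean(0))
print(world('top',[(375,193),(417,203),(355,257),(400,266),(386,229),(195,108),(190,138),(250,125)]))
```

```text
blue 276 (655.260986328125, 213.6143798828125) (134.62222290039062, 11.98935604095459) 77.00222778320312 0.23016469931891465 [0.65488973 0.21495925]
green 248 (624.4796142578125, 61.480987548828125) (132.7027130126953, 10.00349235534668) 78.58564758300781 0.22969515592671766 [0.62347283 0.06189754]
orange 272 (595.1873779296875, -90.9515609741211) (130.3297882080078, 13.244946479797363) 78.84323120117188 0.23026186354580397 [ 0.59318611 -0.09074723]
[[ 0.5395 -0.3103  0.0218]
 [ 0.5161 -0.4409  0.001 ]
 [ 0.3512 -0.2556  0.0014]
 [ 0.3279 -0.387   0.006 ]
 [ 0.4357 -0.3468  0.0037]
 [ 0.7266  0.1969  0.1734]
 [ 0.6509  0.2102  0.1543]
 [ 0.6849  0.0514  0.173 ]]
```

View pics/c0.png

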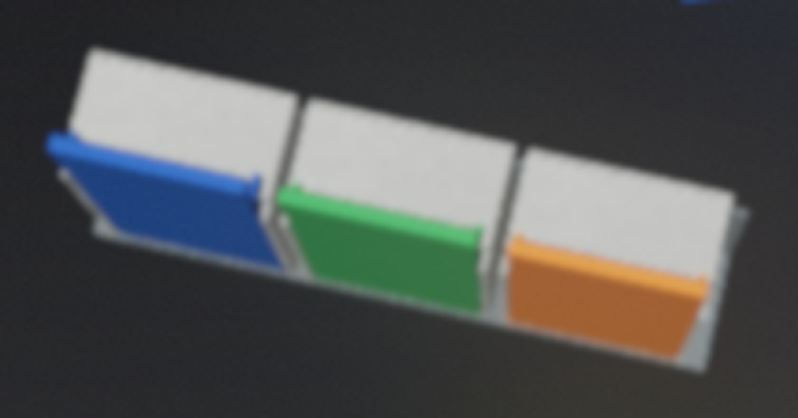

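>>> carry_out(
  commands=[
    [[0,0,-1,6.8],[0,0,-1,6.8],[0,0,-1,6.8],[0,0,-1,6.8],[0,0,-1,6.8],[0.9,-3.6,0,0],[0.9,-3.6,0,0],[0.9,-3.6,0,0],[0.9,-3.6,0,0],[0.9,-3.6,0,0]],
  ],
  claw=1,
  force=20,
)

```text
time_s: 0.93
position: [0.3623, -0.4971, 0.2808]
eef_rot: [-180.0, 0.0, -11.0]
contact_force: [1.8, 0.4, -0.2]
grip_width: 0.0001
gripper_force: 0.0
```

>>> carry_out(
  commands=[
    [[0.9,-3.6,0,0],[0.9,-3.6,0,0],[0.9,-3.6,0,0],[0.9,-3.6,0,0],[0.9,-3.6,0,0],[0.9,-3.6,0,0],[0.9,-3.6,0,0],[0.9,-3.6,0,0],[0.9,-3.6,0,0],[0.9,-3.6,0,0]],
  ],
)

```text
time_s: 1.77
position: [0.519, -0.161, 0.2811]
eef_rot: [-180.0, 0.0, -11.0]
contact_force: [0.9, -1.4, -0.1]
grip_width: 0.0001
gripper_force: 0.0
```

>>> carry_out(
  commands=[
    [[0.92,-3.93,0,0],[0.92,-3.93,0,0],[0.92,-3.93,0,0],[0.92,-3.93,0,0],[0.92,-3.93,0,0],[0.92,-3.93,0,0],[0.92,-3.93,0,0],[0.92,-3.93,0,0],[0.92,-3.93,0,0],[0.92,-3.93,0,0]],
  ],
)

```text
time_s: 2.6
position: [0.6841, 0.2072, 0.2807]
eef_rot: [180.0, 0.1, -11.0]
contact_force: [0.9, -0.3, 0.1]
grip_width: -0.0001
gripper_force: 0.0
```

Run:
```python
from h import *
cap('top','t1'); s,_=cap('side','s1'); print(ctrl.get_obs()['position'])
cv2.imwrite('pics/c1.png',cv2.resize(s[100:300,60:310],None,fx=3,fy=3))
```

```text
[0.68424543 0.21650004 0.28013602]
```

View pics/c1.png

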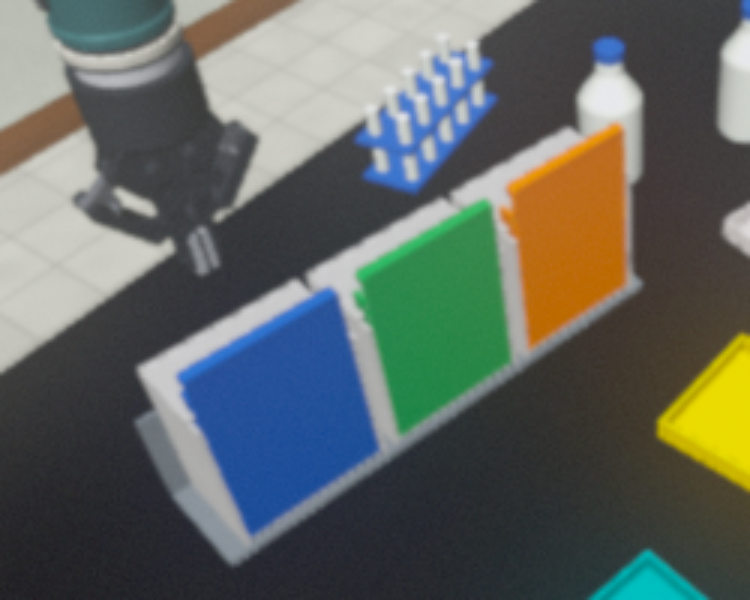

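The closed fingers, at crop (203,260), hang above and behind the blue lip near its middle. Next I go down.

>>> carry_out(
  commands=[
    [[0,0,1.5,0],[0,0,1.5,0],[0,0,1.5,0],[0,0,1.5,0],[0,0,1,0],[0,0,1,0],[0,0,0.8,0],[0,0,0,0],[-0.5,0,0,0],[-0.5,0,0,0]],
  ],
)

```text
time_s: 3.53
position: [0.6746, 0.2074, 0.194]
eef_rot: [-180.0, -0.1, -11.0]
contact_force: [-0.5, 0.0, -0.2]
grip_width: -0.0
gripper_force: 0.0
```

>>> carry_out(
  commands=[
    [[-0.8,0,0,0],[-0.8,0,0,0],[-0.8,0,0,0],[-0.8,0,0,0],[-0.8,0,0,0],[-1,0,0.1,0],[-1,0,0.1,0],[-1,0,0.2,0],[-1,0,0.2,0],[-1,0,0.2,0]],
  ],
)

```text
time_s: 4.37
position: [0.5846, 0.2246, 0.185]
eef_rot: [180.0, 0.0, -11.0]
contact_force: [1.4, 0.3, -0.6]
grip_width: 0.0
gripper_force: 0.5
```

>>> carry_out(
  commands=[
    [[-1,0,0.4,0],[-1,0,0.4,0],[-1,0,0.4,0],[-1,0,0.4,0],[-1,0,0.4,0],[-1,0,0.4,0],[-1,0,0.4,0],[0,0,-1.5,0],[0,0,-2,0],[0,0,-2,0]],
  ],
)

```text
time_s: 5.2
position: [0.5155, 0.2379, 0.2119]
eef_rot: [179.9, 0.1, -10.9]
contact_force: [-0.1, 0.9, 1.0]
grip_width: 0.0
gripper_force: 0.0
```

>>> carry_out(
  commands=[
    [[0,0,-3,0],[0,0,-3,0],[0,0,-3,0],[0,-3.5,0,0],[0,-3.5,0,0],[0,-3.5,0,0],[0,-3.5,0,0],[0,0,0,0],[0,0,0,0],[0,0,0,0]],
  ],
  claw=-0.45,
)

```text
time_s: 6.03
position: [0.5431, 0.3745, 0.3015]
eef_rot: [179.9, 0.0, -11.0]
contact_force: [-0.4, 0.1, 0.1]
grip_width: 0.0619
gripper_force: 0.0
```

>>> carry_out(
  commands=[
    [[0,0,0,0],[0,0,0,0],[0,0,0,0],[0,0,0,0],[0,0,0,0],[0,0,0,0],[0,0,0,0],[0,0,0,0],[0,0,0,0],[0,0,0,0]],
  ],
)

```text
time_s: 6.87
position: [0.5438, 0.3753, 0.3023]
eef_rot: [180.0, 0.0, -11.0]
contact_force: [-0.2, -0.2, 0.3]
grip_width: 0.0618
gripper_force: 0.0
```

Run:
```python
from h import *
t,d=cap('top','t2'); s,_=cap('side','s2'); o=ctrl.get_obs();print(o['time_s'],o['position'],o['grip_width'])
a=cv2.resize(t[95:215,130:270],(466,400),interpolation=cv2.INTER_CUBIC);b=cv2.resize(s[180:330,90:215],(333,400),interpolation=cv2.INTER_CUBIC)
cv2.imwrite('pics/c2.png',np.hstack([a,b]))
```

```text
6.9667 [0.54379326 0.3752933  0.30225061] 0.062101486885573084
```

View pics/c2.png

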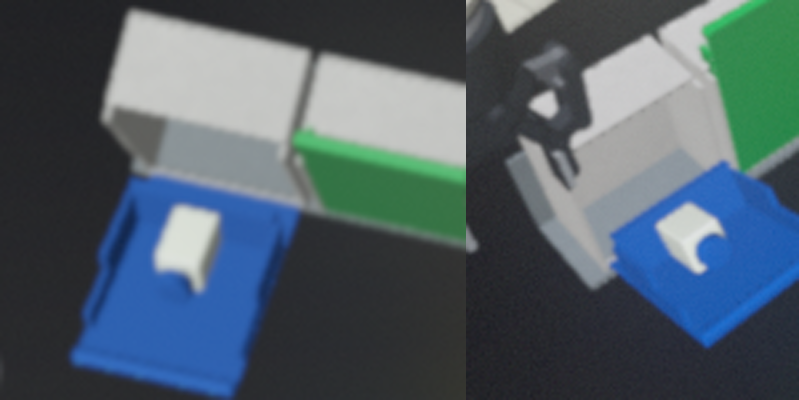

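The bin is open. In the left (top-view) crop the bottle lies at about (188,235), cap to the robot at (177,283).

Run:
```python
from h import *
t=cv2.imread('pics/t2.png');hsv=cv2.cvtColor(t,cv2.COLOR_BGR2HSV)
P=[(u,v) for v in range(152,186) for u in range(170,204) if hsv[v,u,1]<70 and hsv[v,u,2]>120]
W=world('top',P); k=(W[:,2]>.05)&(W[:,2]<.13);W=W[k];print(len(W))
th=np.radians(-11);R=np.array([[np.cos(th),-np.sin(th)],[np.sin(th),np.cos(th)]])
L=(W[:,:2]-[.655,.214])@R   # rack frame rel. shut lip: x into rack, y left
for i in (0,1): print(np.percentile(L[:,i],[1,5,50,95,99]))
print(np.percentile(W[:,2],[2,50,98]))
for lo in np.arange(-.12,-.03,.01):
    q=(L[:,0]>lo)&(L[:,0]<lo+.01)
    if q.sum()>3: print(round(lo,2),q.sum(),L[q,1].min(),L[q,1].max(),np.median(W[q,2]))
print(world('top',[(157,203),(198,212)]))
```

```text
334
[-0.10315747 -0.09765331 -0.07165397 -0.04305454 -0.04010043]
[-0.01346766 -0.01300599  0.00174584  0.02292561  0.03541508]
[0.062766 0.0919   0.102802]
-0.11 10 -0.011816631735083972 -0.007380455155089629 0.07875
-0.1 55 -0.013919422130171479 0.022981258660433396 0.0975
-0.09 59 -0.013481014730921032 0.035591389844319275 0.1002
-0.08 50 -0.013966765171447466 0.03698682708616675 0.09695000000000001
-0.07 53 -0.01316030423966861 0.036127506671798905 0.0922
-0.06 54 -0.013561683065132748 0.035919695062367786 0.08775
-0.05 49 -0.013066032967269344 0.02684183522348885 0.0839
-0.04 4 -0.00682797716876602 0.018004205706745602 0.0829
[[0.4815 0.2999 0.1086]
 [0.4596 0.1884 0.1096]]
```

>>> carry_out(
  commands=[
    [[1.54,3.3,0,0],[1.54,3.3,0,0],[1.54,3.3,0,0],[1.54,3.3,0,0],[0,0,3,0],[0,0,3,0],[0,0,3,0],[0,0,3,0],[0,0,3,0],[0,0,0,0]],
  ],
)

```text
time_s: 7.8
position: [0.575, 0.2322, 0.1467]
eef_rot: [179.6, 0.5, -11.0]
contact_force: [-1.1, -0.7, -1.0]
grip_width: 0.0619
gripper_force: 0.0
```

Run:
```python
from h import *
t,d=cap('top','t3'); s,_=cap('side','s3'); o=ctrl.get_obs();print(o['time_s'],o['position'],o['grip_width'])
a=cv2.resize(t[95:215,130:270],(466,400),interpolation=cv2.INTER_CUBIC);b=cv2.resize(s[180:330,90:215],(333,400),interpolation=cv2.INTER_CUBIC)
cv2.imwrite('pics/c3.png',np.hstack([a,b]))
```

```text
7.9 [0.57870494 0.2337706  0.15177864] 0.06157255160109572
```

View pics/c3.png

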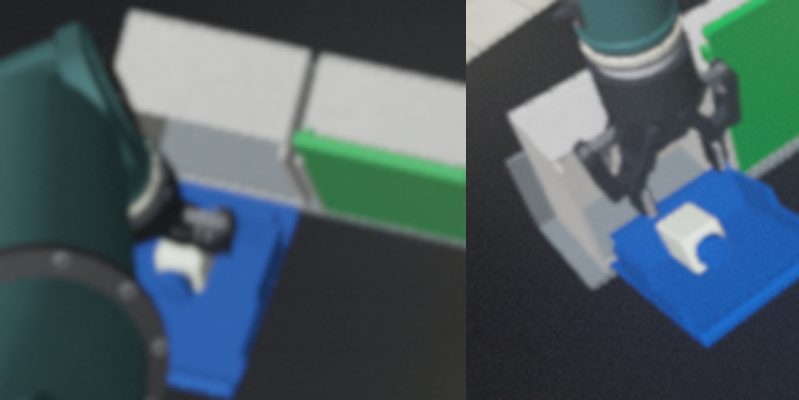

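The fingers straddle the bottle in both views (side crop: tips (645,205) and (725,165), bottle (690,235)). Next I descend and pinch.

>>> carry_out(
  commands=[
    [[0,0,1.2,0],[0,0,1.2,0],[0,0,1.2,0],[0,0,1.2,0],[0,0,1.2,0],[0,0,1,0],[0,0,1,0],[0,0,0.7,0],[0,0,0,0],[0,0,0,0]],
  ],
)

```text
time_s: 8.73
position: [0.579, 0.2338, 0.0648]
eef_rot: [180.0, 0.0, -11.0]
contact_force: [-0.2, 0.4, 0.4]
grip_width: 0.0619
gripper_force: 0.0
```

>>> carry_out(
  commands=[
    [[0,0,0,0],[0,0,0,0],[0,0,0,0],[0,0,0,0],[0,0,0,0],[0,0,0,0],[0,0,0,0],[0,0,0,0],[0,0,0,0],[0,0,0,0]],
  ],
  claw=1,
  force=40,
)

```text
time_s: 9.57
position: [0.5796, 0.2341, 0.0661]
eef_rot: [-180.0, -0.1, -11.0]
contact_force: [-1.9, -0.5, 5.3]
grip_width: 0.0378
gripper_force: 40.8
```

>>> carry_out(
  commands=[
    [[0,0,-1,0],[0,0,-1.5,0],[0,0,-2,0],[0,0,-2.5,0],[0,0,-2.5,0],[0,0,-2.5,0],[0,0,-2.5,0],[0,0,-2.5,0],[-0.2,2,-2,0],[-0.2,3,0,0]],
  ],
)

```text
time_s: 10.4
position: [0.5685, 0.1904, 0.2603]
eef_rot: [-179.5, -0.5, -10.6]
contact_force: [1.3, -0.4, -0.3]
grip_width: 0.0374
gripper_force: 40.2
```

>>> carry_out(
  commands=[
    [[-0.2,3,0,0],[-0.2,3,0,0],[-0.2,3,0,0],[-0.2,3,0,0],[-0.2,3,0,0],[-0.2,3,0,0],[-0.2,3,0,0],[-0.2,3,0,0],[-0.2,3,0,0],[-0.2,3,0,0]],
  ],
)

```text
time_s: 11.23
position: [0.4879, -0.1063, 0.2556]
eef_rot: [-180.0, 0.0, -11.0]
contact_force: [0.6, 0.5, -1.1]
grip_width: 0.0378
gripper_force: 40.2
```

>>> carry_out(
  commands=[
    [[-0.1,3,0,0],[-0.1,3,0,0],[-0.1,3,0,0],[-0.1,3,0,0],[-0.1,3,0,0],[-0.1,3,0,0],[-0.1,3,0,0],[-0.1,2,0,0],[0,1,0,0],[0,0,0,5]],
  ],
)

```text
time_s: 12.07
position: [0.434, -0.3419, 0.2555]
eef_rot: [179.9, -0.0, -16.3]
contact_force: [1.4, -0.2, -0.8]
grip_width: 0.0375
gripper_force: 40.1
```

Run:
```python
from h import *
t,d=cap('top','t4'); s,_=cap('side','s4'); o=ctrl.get_obs();print(o['time_s'],o['position'],o['grip_width'],o['gripper_force'])
a=cv2.resize(t[140:300,310:470],(400,400),interpolation=cv2.INTER_CUBIC);b=cv2.resize(s[60:220,260:420],(400,400),interpolation=cv2.INTER_CUBIC)
cv2.imwrite('pics/c4.png',np.hstack([a,b]))
```

```text
12.1667 [ 0.43517876 -0.33877106  0.25522014] 0.037506717661826734 40.12146055698395
```

View pics/c4.png

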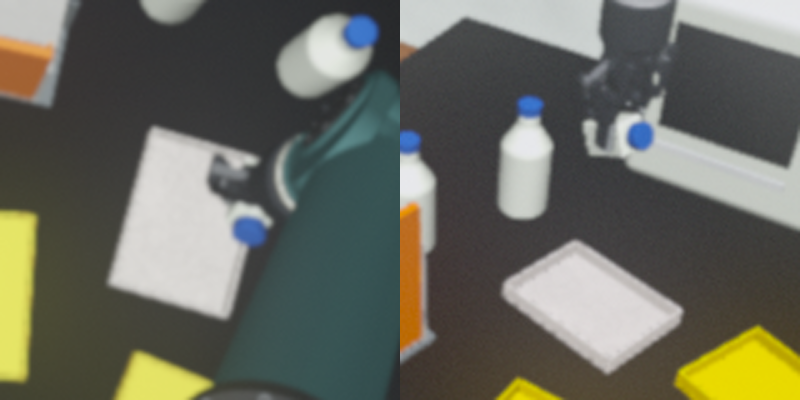

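The bottle is held, cap to the robot, above the white tray (top crop: tray centre about (186,222)). Next I lower it.

>>> carry_out(
  commands=[
    [[0,0.8,3,0],[0,0,3,0],[0,0,3,0],[0,0,3,0],[0,0,3,0],[0,0,2.5,0],[0,0,2,0],[0,0,1,0],[0,0,1,0],[0,0,0.6,0]],
  ],
)

```text
time_s: 13.0
position: [0.4337, -0.3461, 0.0338]
eef_rot: [-180.0, 0.0, -15.9]
contact_force: [-1.3, -0.8, -0.3]
grip_width: 0.0379
gripper_force: 40.2
```

>>> carry_out(
  commands=[
    [[0,0,0.2,0],[0,0,0.2,0],[0,0,0,0],[0,0,0,0],[0,0,0,0],[0,0,0,0],[0,0,0,0],[0,0,0,0],[0,0,0,0],[0,0,0,0]],
  ],
)

```text
time_s: 13.83
position: [0.4332, -0.3469, 0.0303]
eef_rot: [-180.0, -0.0, -16.0]
contact_force: [0.3, 0.1, 0.2]
grip_width: 0.0376
gripper_force: 40.2
```

>>> carry_out(
  commands=[
    [[0,0,0.2,0],[0,0,0.2,0],[0,0,0.2,0],[0,0,0,0],[0,0,0,0],[0,0,0,0],[0,0,0,0],[0,0,0,0],[0,0,0,0],[0,0,0,0]],
  ],
)

```text
time_s: 14.67
position: [0.4332, -0.3469, 0.0243]
eef_rot: [180.0, -0.0, -16.0]
contact_force: [-0.4, 0.6, -0.8]
grip_width: 0.0373
gripper_force: 40.2
```

>>> carry_out(
  commands=[
    [[0,0,0,0],[0,0,0,0],[0,0,0,0],[0,0,0,0],[0,0,0,0],[0,0,0,0],[0,0,0,0],[0,0,0,0],[0,0,0,0],[0,0,0,0]],
  ],
  claw=-0.45,
)

```text
time_s: 15.5
position: [0.4332, -0.3469, 0.0243]
eef_rot: [180.0, 0.0, -16.0]
contact_force: [-0.3, 0.0, -0.3]
grip_width: 0.0618
gripper_force: 0.0
```

>>> carry_out(
  commands=[
    [[0,0,-1,0],[0,0,-1.5,0],[0,0,-2,0],[0,0,-3,0],[0,0,-3,0],[0,0,-3,0],[0,0,-3,0],[0,0,-3,0],[0,0,0,0],[0,0,0,0]],
  ],
)

```text
time_s: 16.33
position: [0.4341, -0.3476, 0.2219]
eef_rot: [179.9, -0.3, -16.0]
contact_force: [0.2, 0.1, -0.6]
grip_width: 0.0615
gripper_force: 0.0
```

>>> carry_out(
  commands=[
    [[0,2.5,0,0],[0,2.5,0,0],[0,2.5,0,0],[0,2.5,0,0],[0,2.5,0,0],[0,2,0,0],[0,0,0,0],[0,0,0,0],[0,0,0,0],[0,0,0,0]],
  ],
)

```text
time_s: 17.17
position: [0.3937, -0.4843, 0.2185]
eef_rot: [-179.9, 0.1, -15.9]
contact_force: [-0.0, 0.2, -0.2]
grip_width: 0.0619
gripper_force: 0.0
```

Run:
```python
from h import *
t,d=cap('top','t5'); s,_=cap('side','s5'); o=ctrl.get_obs();print(o['time_s'],o['position'],o['grip_width'],o['contact_force'])
a=cv2.resize(t[90:300,140:450],(466,316));b=cv2.resize(s[100:310,90:420],(330,210));b=np.vstack([b,np.zeros((106,330,3),np.uint8)])
cv2.imwrite('pics/c5.png',np.hstack([a,b]))
hsv=cv2.cvtColor(t,cv2.COLOR_BGR2HSV)
P=[(u,v) for v in range(190,268) for u in range(352,420)]
W=world('top',P);k=W[:,2]>.03;W=W[k];print(len(W),np.median(W,0),W.min(0),W.max(0))
print(world('top',[(157,203),(198,212)]))
```

```text
17.2667 [ 0.39395228 -0.4846361   0.21895645] 0.06206486735839873 [-1.45553429  0.19259066 -0.00906972]
326 [ 0.4233 -0.3404  0.0418] [ 0.3836 -0.3696  0.0301] [ 0.4584 -0.3199  0.0457]
[[0.4814 0.2998 0.1091]
 [0.4597 0.1885 0.109 ]]
```

View pics/c5.png

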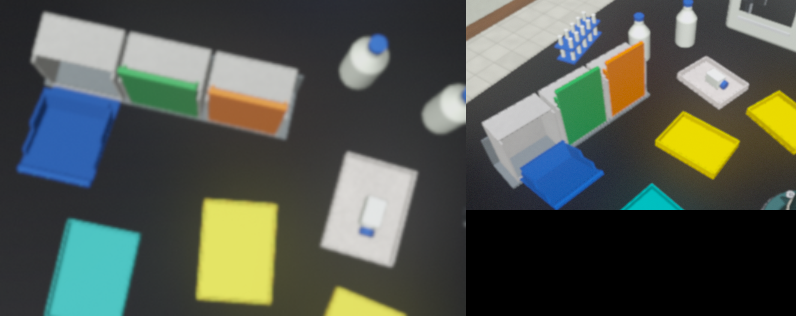

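The bottle lies flat in the middle of the white tray (crop (372,213)), the blue bin is fully open (70,135), and the arm is clear of everything.

```bash
python3 -c "
from station import ctrl
print(ctrl.sign_off())"
```

```text
the job is handed in; nothing more can be done
None
```

The job is handed in: the blue bin stands fully open, and the blue-capped bottle lies flat near the middle of the white tray with the arm clear, about 17 s into the 59 s limit; sign-off returned no verdict.

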